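# Set out the algae colour-comparison display

### The job

Set out the colour-comparison display on the white board: lay the green and the orange plate flat, centred and lengthwise on the plinth of their own colour, and stand every sample jar upright in the row behind them, centred on the spot that matches its cap. The plates lie too snugly in the stand's channels to be grasped, so slide each one part-way out over the stand's front edge to get a grip on its sides, and do not let one fall. Leave the white-capped jar where it is and knock no jar over.

Things in the scene. Friction and masses are not known exactly. Their poses are not given: they have to be found in the camera images.
- stand: Plate stand: fixed grey block, 180 (its x) x 200 (its y) mm, turned up to 0.12 rad. Origin: centre of its underside. On top, two channels along its x, centred at y = +50 and -50 mm, floors 70 mm above the table, 66 mm wide between flat rails 5 mm higher (middle one 34 mm wide, outer ones 17 mm). A 5 mm stop closes the back (+x).
- stand_edge (a point): Middle of the stand's open front edge (x = -90 mm of the stand, towards the robot), at channel-floor height, 70 mm above the table; its axes are the stand's. In front of it only things under 15 mm high lie on the table.
- board: Display board: fixed white panel, 250 x 270 x 4 mm, on the table. Origin: centre of its underside; x points away from the robot (turned up to 0.12 rad). Two plinths stand side by side at x = -60 mm, y = +-62.5 mm; four colour spots lie in a row along its y at x = +90 mm, 64 mm apart.
- plate_green_center (a point): Centre (half-way up) of the loose green plate: stiff plastic, 120 (its x) x 60 (its y) x 4 mm, about 70 g. Starts flat in a channel of the stand, front edge 16 to 44 mm behind the stand's front edge, 3 mm free each side, top 1 mm below the rails: fingers cannot get beside it. Shut fingertips pressed on it with 5 to 15 N drag it; jutting out some 45 mm it can be held by its long sides.
- plate_orange_center (a point): Centre (half-way up) of the loose orange plate: stiff plastic, 120 (its x) x 60 (its y) x 4 mm, about 70 g. Starts flat in a channel of the stand, front edge 16 to 44 mm behind the stand's front edge, 3 mm free each side, top 1 mm below the rails: fingers cannot get beside it. Shut fingertips pressed on it with 5 to 15 N drag it; jutting out some 45 mm it can be held by its long sides.
- plinth_green_top (a point): Centre of the top of the fixed green plinth on the board: block 90 (its x) x 36 (its y) x 30 mm high, top 34 mm above the table. Axes as the board's. The green plate belongs here, its x along this x (either way round), its centre then 2 mm above this point; it juts out 12 mm on each long side. The plinths swap sides.
- plinth_orange_top (a point): Centre of the top of the fixed orange plinth on the board: block 90 (its x) x 36 (its y) x 30 mm high, top 34 mm above the table. Axes as the board's. The orange plate belongs here, its x along this x (either way round), its centre then 2 mm above this point; it juts out 12 mm on each long side. The plinths swap sides.
- jar_blue_center (a point): Centre (half-way up) of the loose blue-capped sample jar: low upright cylinder 48 mm across, 46 mm high, heavy foot, about 130 g, green glass with a white band and a blue cap. It starts on the table between board and stand, or is absent.
- jar_red_center (a point): Centre (half-way up) of the loose red-capped sample jar: low upright cylinder 48 mm across, 46 mm high, heavy foot, about 130 g, green glass with a white band and a red cap. It starts on the table between board and stand, or is absent.
- jar_yellow_center (a point): Centre (half-way up) of the loose yellow-capped sample jar: low upright cylinder 48 mm across, 46 mm high, heavy foot, about 130 g, green glass with a white band and a yellow cap. It starts on the table between board and stand, or is absent.
- jar_black_center (a point): Centre (half-way up) of the loose black-capped sample jar: low upright cylinder 48 mm across, 46 mm high, heavy foot, about 130 g, green glass with a white band and a black cap. It starts on the table between board and stand, or is absent.
- spot_blue_mark (a point): Centre of the blue spot: flat disc 56 mm across printed on the board (no obstacle: jars stand on the board's top, 4 mm above the table). The blue-capped jar belongs here. The order of the spots varies.
- spot_red_mark (a point): Centre of the red spot: flat disc 56 mm across printed on the board (no obstacle: jars stand on the board's top, 4 mm above the table). The red-capped jar belongs here. The order of the spots varies.
- spot_yellow_mark (a point): Centre of the yellow spot: flat disc 56 mm across printed on the board (no obstacle: jars stand on the board's top, 4 mm above the table). The yellow-capped jar belongs here. The order of the spots varies.
- spot_black_mark (a point): Centre of the black spot: flat disc 56 mm across printed on the board (no obstacle: jars stand on the board's top, 4 mm above the table). The black-capped jar belongs here. The order of the spots varies.
- jar_white_center (a point): Centre (half-way up) of a white-capped jar of the same size and weight that stands among the others; it has no spot and is not part of the display.
Things that resemble listed ones, but are neither listed nor needed, are in the scene too. There is more than one size of the part that bears plate_green_center; the job needs the larger.

How it is judged:
By the outcome, as a careful person would: the job done as asked, in the order asked, and still so for the second after the job is handed in, with the robot touching nothing.
Of jar_blue, jar_red, jar_yellow, jar_black only 2 to 4 are there at a start; the rules pass over those that are not, and their reading is None.
At some moment in a run one of jar_blue, jar_red, jar_yellow, jar_black may be knocked a few centimetres aside while the robot is not near it.
It also fails if it takes over 210 s, if anything falls off the work surface, if the arm or the gripper's body presses on something with over 40 N, if the wrist force passes 120 N, or if a joint passes its speed limit or range.

### The arm

A 7-joint arm with a two-finger parallel gripper is mounted at the origin on the work surface. World frame = base frame: x ahead of the robot, y to its left, z up, the work surface at z = 0. Lengths are in mm, angles in rad, forces in N, time in s.
With the tool pointing down it reaches from about 425 to 800 mm from the base axis. Payload 8.3 kg.
Tool frame: the origin (TCP) lies on the centre line of the jaws, within the pads' length; the fingertips stand 19 mm ahead of it and the grasp point (between the pads) is the TCP; z points along the fingers, y is the line along which they close (so a half turn about z gives the same grasp; the last joint's range is limited). The gripper opens to 85 mm and grips with 20 to 120 N. Pads are 22 mm wide; open, the fingers measure 114 mm over their backs; the gripper's body (76 mm by 85 mm) begins 54 mm behind the grasp point. The pads swing forward as they close: fully open they stand 13 mm farther back than shut.
Start: joints at [-1.338, 0.383, 0.016, 1.37, -0.006, 1.388, -0.046], TCP at [182.14, 597.854, 250.279] pointing down, gripper open.
Joint ranges: [-2.95, 2.95], [-0.25, 2.06], [-1.52, 1.56], [0.18, 2.33], [-1.44, 4.58], [0.02, 2.06], [-3.01, 3.01]. Speed limits (rad/s): [2.39, 2.39, 3.01, 3.01, 3.14, 3.14, 3.14].

### API

Orientations are given as a 3x3 rotation matrix whose columns are the frame's x, y, z axes.
In Python, from cell import telemetry, imaging, job gives the robot as it stands. The module is installed in compiled form; this text tells all that it offers.
- The arm moves only by the shell command python3 -m crank 'ROWS' [FORCE]. ROWS is text: rows parted by semicolons, each of 7 numbers parted by spaces: the shift along the tool's x, y, z in cm, then the turn, a rotation vector about the tool's x, y, z in rad, then the finger opening in cm, from 0 to 8.54. In form: dx dy dz rx ry rz grip; .... A call has 1 to 12 rows; each row is the pose to reach, as a shift and turn from the pose commanded when the call began, along the tool's axes at that moment; what a row does not reach only later rows make up. A row lasts 1/8 s, in which the tool goes at most 62.5 mm and 10.7 degrees, less where a joint would pass 70% of its speed; a pose out of reach is approached as far as the arm can. A call with a gripper value outside its range is refused whole. The fingers move at their own pace and stop on an object; FORCE is the grip in N (left out, the last holds). Time passes only in rows, so rows that repeat a pose let the fingers close. It gives the time, the measured TCP pose, the force, the opening and the grip force at its end, in the units of the state.
- telemetry.get_obs(): the state, without advancing time (a new reading comes with each control period).
- imaging.grab_frame(name): name is "scene" or "top" or "wrist"; returns the picture (400x640x3 uint8, red, green, blue); there is no depth.
- imaging.camera_params(name): a dict with "mtx" (3x3 intrinsics, pixels), "rvec" (rotation vector, rad) and "tvec" (3), from world to camera coordinates, as OpenCV has them; the wrist camera has in their place "mount" (4x4, takes a point from camera to tool coordinates, whose origin is the TCP and whose axes are the flange's). Camera axes: x right, y down, z forward; pixel columns grow to the right and rows downward; lengths in mm; the calibration is good to about 2 mm. A picture is of the moment at which its call begins: read the wrist's pose just before it. camera_params takes no time and is no camera call.
- job.finish_job(): hands the job in; it is judged then, once.
The state is a dict: "time_s": time; "q": joint angles; "qd": joint speeds; "tau": joint torques, N m; "tool_pos": TCP position; "tcp_rot": TCP orientation; "wrist_force": force on the tool from outside, world axes, zero at the start; "wrist_torque": the same for the moment, N m; "width": opening from 0.0 (shut) to 1.0 (fully open); "finger_force": force on a finger pad.
Only numpy, scipy, OpenCV 4.12 (cv2) and the standard library are available. Lean on these libraries where they do the work, as an engineer would, in place of code of your own. Each camera call takes 0.05 s, during which the arm holds its last target. There are 200 camera calls.

## Working session

There is one attempt and no reset: what is moved stays moved. The work goes in short steps, Python scripts to look and compute and a shell command to move; the robot and the scene stay as the last step left them, time stands still between calls to the robot, and variables do not carry over. Pictures are saved under pics/ and viewed, at most 14 in all, crops included, and the job is handed in when it is done.

```bash
mkdir -p pics
cat > h.py <<'E'
import numpy as np, cv2
from cell import telemetry, imaging, job
def cam(n):
    p=imaging.camera_params(n)
    K=np.array(p["mtx"],float)
    if n=="wrist":
        o=telemetry.get_obs(); T=np.eye(4); T[:3,:3]=np.array(o["tcp_rot"]); T[:3,3]=o["tool_pos"]
        M=T@np.array(p["mount"],float); return K,M[:3,:3],M[:3,3]
    R=cv2.Rodrigues(np.array(p["rvec"],float))[0]; t=np.array(p["tvec"],float).ravel()
    return K,R.T,-R.T@t
def px2w(c,u,v,z):
    K,R,o=c; d=R@np.linalg.inv(K)@np.array([u,v,1.0]); return o+d*(z-o[2])/d[2]
def w2px(c,P):
    K,R,o=c; q=K@(R.T@(np.array(P,float)-o)); return q[:2]/q[2]
def save(n,f,crop=None,s=1):
    im=imaging.grab_frame(n); np.save('pics/'+f+'.npy',im); 
    x=im if crop is None else im[crop[1]:crop[3],crop[0]:crop[2]]
    cv2.imwrite('pics/'+f+'.png',cv2.resize(x[:,:,::-1],None,fx=s,fy=s,interpolation=cv2.INTER_CUBIC)); return im
E
python3 - <<'E'
from h import *
np.set_printoptions(precision=3,suppress=True)
save('top','top0',None,1.25);save('scene','scene0',None,1.25)
for n in('top','scene','wrist'):
    c=cam(n);print(n,c[0][0],c[2],c[1].tolist())
print(telemetry.get_obs())
E
```

```text
top [495.17    0.    312.236] [ 341.756   36.777 1279.735] [[0.0007006611795441486, -0.9924491049607451, 0.12265513905470013], [-0.999902025002763, 0.0010194566976216013, 0.013960698528935868], [-0.013980324362676183, -0.12265290363728867, -0.9923511554686961]]
scene [375.015   0.    326.673] [1307.487  295.407  610.302] [[-0.302223179003105, 0.49812761356065066, -0.8127299863310251], [0.9532196145397978, 0.15274995440683237, -0.26084443234485577], [-0.005789346237396131, -0.8535433978639175, -0.5209895886033249]]
wrist [359.986   0.    316.675] [114.38  618.018 373.079] [[0.29049111625284646, 0.9191148001981482, 0.266163287165775], [0.9568736748366018, -0.2782201147968486, -0.08358431747117777], [-0.0027716029422516168, 0.27896514438034004, -0.9602972281736443]]
{'time_s': 0.1, 'q': array([-1.338,  0.384,  0.016,  1.371, -0.006,  1.388, -0.046]), 'qd': array([-0.   ,  0.   , -0.001, -0.002,  0.   , -0.   ,  0.   ]), 'tau': array([  0.002, -62.913,   0.847, -37.276,   0.017,   0.01 ,   0.   ]), 'tool_pos': array([182.027, 597.494, 249.383]), 'tcp_rot': array([[-0.957,  0.291, -0.   ],
       [ 0.291,  0.957, -0.002],
       [-0.   , -0.002, -1.   ]]), 'wrist_force': array([0.162, 0.087, 0.304]), 'wrist_torque': array([ 0.01 ,  0.025, -0.02 ]), 'finger_force': 0.0, 'width': 0.9988470614508562}
```

View pics/top0.png

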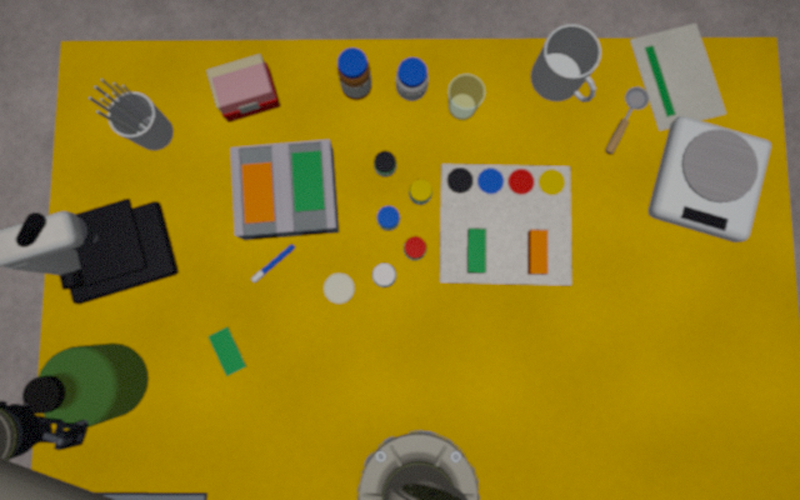

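View pics/scene0.png

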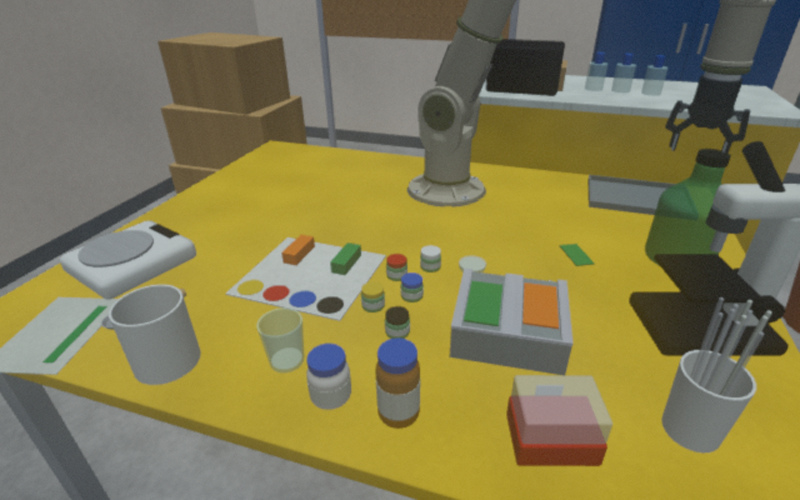

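The top view (pixels ×1.25) shows the stand at (284,188), with the orange plate at (258,193) and a green plate at (309,181). The board is at (506,225), with spots black, blue, red and yellow from left to right and plinths green (477,250) and orange (538,251). The jars are black (385,162), yellow (420,190), blue (388,217), red (415,247) and white (384,273).

Green candidates are the plate in the stand (309,181), a small card on the table (228,351) and a strip on the paper (660,80). The one in the stand channel fits, being the larger one. I'll confirm it in a crop while measuring.

```bash
cat >> h.py <<'E'
RNG={'orange':((6,150,120),(16,255,255)),'green':((55,90,60),(85,255,255)),'blue':((100,120,60),(125,255,255)),'red':((172,120,80),(4,255,255)),'yellow':((24,0,0),(32,255,255)),'black':((0,0,0),(180,255,60))}
def blob(im,col,c,uv,z,r=30):
    """rect of colour blob nearest uv -> world centre, size, angle of long axis, at height z"""
    h=cv2.cvtColor(cv2.GaussianBlur(im,(3,3),0),cv2.COLOR_RGB2HSV); lo,hi=RNG[col]
    if lo[0]>hi[0]: m=cv2.inRange(h,lo,(180,255,255))|cv2.inRange(h,(0,lo[1],lo[2]),hi)
    else: m=cv2.inRange(h,lo,hi)
    n,l,s,ce=cv2.connectedComponentsWithStats(m)
    k=[i for i in range(1,n) if s[i,4]>25 and np.hypot(*(ce[i]-uv))<r]
    if not k: return None
    k=max(k,key=lambda i:s[i,4])
    cs=max(cv2.findContours((l==k).astype(np.uint8),0,1)[0],key=cv2.contourArea)[:,0,:]
    P=np.array([px2w(c,u,v,z)[:2] for u,v in cs],np.float32)
    pc=px2w(c,*ce[k],z)[:2]
    (x,y),(a,b),t=cv2.minAreaRect(P)
    t=np.radians(t if a>b else t+90); t=(t+np.pi/2)%np.pi-np.pi/2
    return pc.round(1),np.array([x,y]).round(1),(round(max(a,b),1),round(min(a,b),1)),round(float(t),3),s[k,4]
E
python3 - <<'E'
from h import *
im=np.load('pics/top0.npy');c=cam('top')
def b(n,col,u,v,z):print(n,blob(im,col,c,np.array([u,v])/1.25,z,15))
b('plO','orange',258,193,74);b('plG','green',309,181,74);b('small','green',228,351,4)
b('pnG','green',477,250,34);b('pnO','orange',538,251,34)
b('jK','black',385,162,46);b('jB','blue',388,217,46);b('jR','red',415,247,46);b('jY','yellow',420,190,46)
b('sK','black',459,180,4);b('sB','blue',490,181,4);b('sR','red',521,181,4);b('sY','yellow',552,182,4)
print('white',px2w(c,384/1.25,273/1.25,46))
for n,u,v in (('y',420,190),('sy',552,182),('table',300,300)):
    print(n,cv2.cvtColor(im,cv2.COLOR_RGB2HSV)[int(v/1.25),int(u/1.25)])
x=im[105:195,170:360][:,:,::-1]
# stand corners
for u,v in ((231,148),(330,141),(336,231),(237,236)):print(px2w(c,u/1.25,v/1.25,75).round(1))
for u,v in ((441,164),(571,166),(572,285),(440,283)):print(px2w(c,u/1.25,v/1.25,4).round(1))
cv2.imwrite('pics/c1.png',cv2.resize(im[100:310,160:360][:,:,::-1],None,fx=2.8,fy=2.8,interpolation=2))
E
```

```text
plO (array([596.4, 320. ]), array([593.2, 318. ]), (118.6, 58.7), 0.082, np.int32(195))
plG (array([616.4, 219.5]), array([616.8, 219.4]), (120.6, 59.2), 0.078, np.int32(1120))
small (array([278. , 388.6]), array([278. , 388.6]), (84.9, 39.5), 0.472, np.int32(526))
pnG (array([ 481.2, -119.1]), array([ 481.7, -118.2]), (86.9, 32.8), -0.018, np.int32(459))
pnO (array([ 480. , -242.1]), array([ 479. , -242.9]), (86.8, 35.3), -0.027, np.int32(152))
jK (array([660.7,  65.9]), array([661.5,  65.1]), (39.2, 35.8), 0.0, np.int32(192))
jB (array([547.4,  59.1]), array([547.7,  58.6]), (38.4, 37.9), -0.001, np.int32(209))
jR (array([485.5,   5.5]), array([485.4,   4.6]), (35.3, 35.1), -0.001, np.int32(180))
jY None
sK (array([633.1, -90.4]), array([634.2, -90.3]), (45.6, 44.6), -0.011, np.int32(258))
sB (array([ 632.2, -154.7]), array([ 632.8, -154.5]), (48.4, 47.1), -0.017, np.int32(293))
sR (array([ 629.9, -218.5]), array([ 629.9, -218.5]), (49.9, 48.1), 1.568, np.int32(308))
sY (array([ 629. , -282.7]), array([ 629.7, -282.5]), (53.7, 52.2), -0.029, np.int32(347))
white [434.15374137  66.66371099  46.        ]
y [ 26 255 174]
sy [ 26 255 170]
table [ 24 255 175]
[683.3 373.6  75. ]
[697.1 174.8  75. ]
[514.8 160.6  75. ]
[505.1 355.9  75. ]
[667.4 -52.    4. ]
[ 662.3 -324.8    4. ]
[ 412.5 -318.1    4. ]
[416.6 -47.6   4. ]
```

View pics/c1.png

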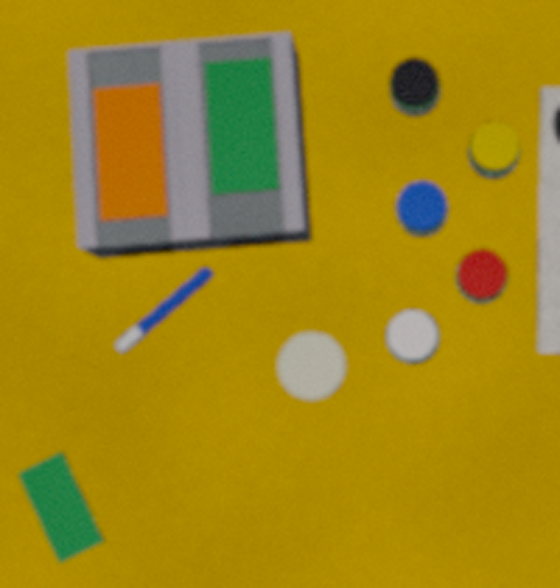

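The crop confirms it: the plate in the stand measures about 120×59 mm, while the card on the table is 85×40 mm. So the stand's plate is the green one needed. I'll go above the stand for a wrist-camera refinement.

```bash
cat >> h.py <<'E'
from scipy.spatial.transform import Rotation as Ro
def Rt(psi):
    c,s=np.cos(psi),np.sin(psi); return np.array([[-c,-s,0],[-s,c,0],[0,0,-1.]])
def to(P,psi):
    "shift (cm) and turn from measured pose to P, psi"
    o=telemetry.get_obs(); R=np.array(o["tcp_rot"]); d=R.T@(np.array(P,float)-o["tool_pos"])/10
    r=Ro.from_matrix(R.T@Rt(psi)).as_rotvec(); return d.round(2).tolist(), r.round(3).tolist()
E
python3 - <<'E'
from h import *
print(to((200,450,330),-.295));print(to((560,265,270),.075))
E
```

```text
([-6.02, -13.6, -8.04], [-0.002, 0.0, -0.001])
([-45.85, -20.79, -2.02], [-0.002, -0.0, -0.371])
```

```bash
python3 -m crank '0 0 -4 0 0 0 0; -3 -7 -8 0 0 0 0; -6 -13.6 -8 0 0 0 0; -19 -16 -6 0 0 -0.1 0; -32 -18.4 -4 0 0 -0.2 0; -45.85 -20.8 -2 0 0 -0.37 0; -45.85 -20.8 -2 0 0 -0.37 0; -45.85 -20.8 -2 0 0 -0.37 0; -45.85 -20.8 -2 0 0 -0.37 0; -45.85 -20.8 -2 0 0 -0.37 0; -45.85 -20.8 -2 0 0 -0.37 0' 30
python3 - <<'E'
from h import *
c=cam('wrist'); save('wrist','w1',None,1.25); print(c[2])
for P in ((617,219,74),(594,320,74),(510,258,70)): print(w2px(c,P))
np.savez('pics/w1c.npz',K=c[0],R=c[1],o=c[2])
E
```

```text
time_s: 1.48
tool_pos: [563.3, 259.9, 268.1]
tcp_rot: [[-0.998, -0.066, -0.001], [-0.066, 0.998, -0.005], [0.002, -0.004, -1.0]]
wrist_force: [-0.0, 0.6, -0.5]
width: -0.001
finger_force: 0.0
[492.77710622 255.41987295 391.86689745]
[271.08167238 228.50719378]
[380.56783095 212.36237808]
[320.23975714 115.04361572]
```

View pics/w1.png

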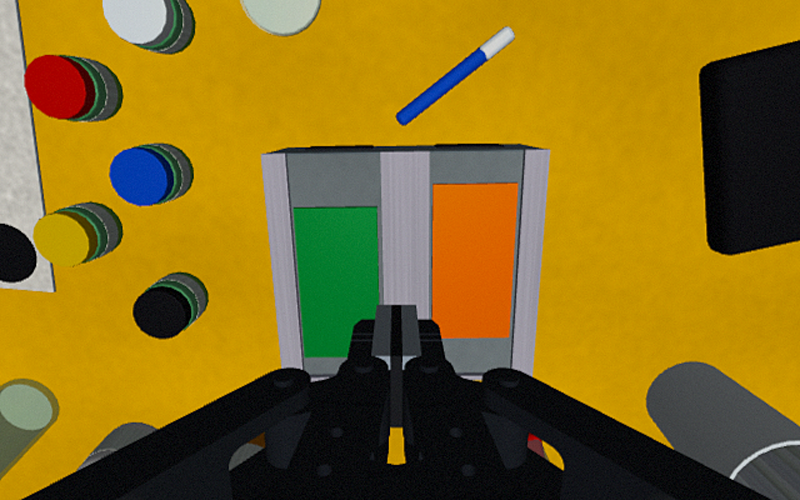

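The wrist view (×1.25) shows the stand's front edge from (264,154) to (549,150). The green plate's front edge runs (295,207)–(377,206) and orange's (432,184)–(518,182). The jars are on the left.

Run:
```python
from h import *
f=np.load('pics/w1c.npz');c=(f['K'],f['R'],f['o'])
for n,z,L in (('standfront',75,[(264,154),(549,150)]),('chG',75,[(288,155),(380,153)]),('chO',75,[(430,152),(524,150)]),('G',74,[(295,207),(377,206),(303,356)]),('O',74,[(432,184),(518,182),(508,338),(431.5,338)])):
    P=[px2w(c,u/1.25,v/1.25,z)[:2].round(1) for u,v in L]; d=P[1]-P[0]; print(n,P,'len',np.hypot(*d).round(1),'psi',np.arctan2(d[0],-d[1]).round(3))
```

```text
standfront [array([522.9, 164.3]), array([507. , 360.4])] len 196.7 psi -3.061
chG [array([522.5, 180.9]), array([516.9, 244.4])] len 63.7 psi -3.054
chO [array([513.9, 278.8]), array([508.2, 343.2])] len 64.7 psi -3.053
G [array([559. , 185.7]), array([554.3, 244.3]), array([678.3, 192.6])] len 58.8 psi -3.062
O [array([535.9, 282.2]), array([530.4, 342.5]), array([651.5, 352. ]), array([655.6, 292.5])] len 60.6 psi -3.051
```

Run:
```python
from h import *
print(to((631.3,221.3,110),.083));print(to((631.3,221.3,96),.083))
```

```text
([-6.72, -4.58, 15.87], [-0.002, -0.002, -0.013])
([-6.72, -4.58, 17.27], [-0.002, -0.002, -0.013])
```

```bash
python3 -m crank '-6.7 -4.6 4 0 0 -0.013 0; -6.7 -4.6 8 0 0 -0.013 0; -6.7 -4.6 12 0 0 -0.013 0; -6.7 -4.6 16 0 0 -0.013 0; -6.7 -4.6 16.8 0 0 -0.013 0; -6.7 -4.6 17.2 0 0 -0.013 0; -6.7 -4.6 17.2 0 0 -0.013 0; -6.7 -4.6 17.2 0 0 -0.013 0'; python3 -c "
from h import *
print(to((631.3,221.3,93),.083))"
```

```text
time_s: 2.52
tool_pos: [631.1, 224.7, 100.0]
tcp_rot: [[-0.996, -0.087, 0.002], [-0.087, 0.996, 0.001], [-0.002, 0.001, -1.0]]
wrist_force: [0.1, 0.1, 0.4]
width: 0.004
finger_force: 0.0
([0.01, -0.35, 0.7], [0.001, 0.002, 0.004])
```

```bash
python3 -m crank '0 0 0 0 0 0 0; 0 0 0 0 0 0 0'; python3 -c "
from h import *
print(to((631.3,221.3,93),.083))"
```

```text
time_s: 2.78
tool_pos: [630.5, 224.4, 98.7]
tcp_rot: [[-0.996, -0.087, 0.001], [-0.087, 0.996, 0.0], [-0.001, 0.0, -1.0]]
wrist_force: [-0.9, -0.5, -0.4]
width: -0.0
finger_force: 0.0
([-0.05, -0.31, 0.57], [0.0, 0.001, 0.004])
```

```bash
python3 -m crank '0 -0.3 0.2 0 0 0 0; 0 -0.3 0.4 0 0 0 0; 0 -0.3 0.5 0 0 0 0; 0 -0.3 0.6 0 0 0 0; 0 -0.3 0.6 0 0 0 0; 0 -0.3 0.6 0 0 0 0'
```

```text
time_s: 3.52
tool_pos: [630.5, 221.0, 93.2]
tcp_rot: [[-0.996, -0.087, -0.0], [-0.087, 0.996, -0.0], [0.0, -0.0, -1.0]]
wrist_force: [-4.5, -2.0, 7.5]
width: -0.0
finger_force: 4.0
```

```bash
python3 -m crank '0 0 0.05 0 0 0 0; 0.5 0 0.05 0 0 0 0; 1 0 0.05 0 0 0 0; 1.5 0 0.05 0 0 0 0; 2 0 0.05 0 0 0 0'
python3 - <<'E'
from h import *
c=cam('wrist'); save('wrist','w2',None,1);
E
```

```text
time_s: 4.15
tool_pos: [612.2, 219.9, 93.2]
tcp_rot: [[-0.996, -0.087, 0.004], [-0.087, 0.996, 0.001], [-0.004, 0.001, -1.0]]
wrist_force: [3.3, 0.3, 5.6]
width: 0.001
finger_force: 2.8
```

View pics/w2.png

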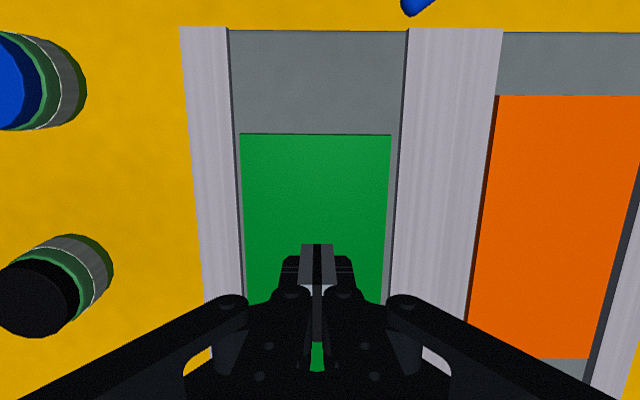

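The view shows the green plate's front edge at row 134 (240–391) and the stand's edge at row 30.

```bash
cat >> h.py <<'E'
def front(col,psi,edge,y0):
    """how far the plate's front edge juts past the stand edge point; lateral centre; from wrist picture at z=74"""
    c=cam('wrist'); im=imaging.grab_frame('wrist'); np.save('pics/last.npy',im)
    h=cv2.cvtColor(im,cv2.COLOR_RGB2HSV); m=cv2.inRange(h,*RNG[col]); n,l,s,ce=cv2.connectedComponentsWithStats(m)
    k=1+np.argmax(s[1:,4]); 
    v,u=np.nonzero(l==k); P=np.array([px2w(c,a,b,74)[:2] for a,b in zip(u[::7],v[::7])])
    R=np.array([[np.cos(psi),np.sin(psi)],[-np.sin(psi),np.cos(psi)]]); Q=(P-edge)@R.T
    f=np.percentile(Q[:,0],.5); w=Q[Q[:,0]<f+30][:,1]; return -f.round(1),np.percentile(w,[1,99]).round(1)
E
python3 -c "
from h import *
print(front('green',.083,(519.7,212.6),0))
print(telemetry.get_obs()['tool_pos'],telemetry.get_obs()['wrist_force'])"
```

```text
(np.float64(-37.3), array([-31.5,  27.6]))
[611.69559113 219.92514953  93.21639652] [ 2.24970309 -0.5925882   7.91706116]
```

```bash
python3 -m crank '0 0 -0.4 0 0 0 0; -2 0 -0.4 0 0 0 0; -2 0 -0.4 0 0 0 0; -2 0 -0.1 0 0 0 0; -2 0 0.05 0 0 0 0; -2 0 0.12 0 0 0 0; -2 0 0.12 0 0 0 0; -1.7 0 0.12 0 0 0 0;-1.4 0 0.12 0 0 0 0;-1.1 0 0.12 0 0 0 0'; python3 -c "
from h import *
print(front('green',.083,(519.7,212.6),0))
print(telemetry.get_obs()['tool_pos'],telemetry.get_obs()['wrist_force'])"
```

```text
time_s: 5.5
tool_pos: [624.0, 220.9, 93.2]
tcp_rot: [[-0.996, -0.087, 0.007], [-0.087, 0.996, 0.002], [-0.007, 0.001, -1.0]]
wrist_force: [5.9, 0.2, 8.3]
width: 0.001
finger_force: 4.1
(np.float64(-31.8), array([-31.4,  27.5]))
[623.693283   220.90119478  93.216555  ] [4.98672141 0.49094724 8.20872509]
```

```bash
python3 -m crank '0.3 0 0.04 0 0 0 0; 0.7 0 0.04 0 0 0 0; 1.1 0 0.04 0 0 0 0; 1.5 0 0.04 0 0 0 0; 1.9 0 0.04 0 0 0 0; 2.3 0 0.04 0 0 0 0; 2.7 0 0.04 0 0 0 0; 3.1 0 0.04 0 0 0 0; 3.5 0 0.04 0 0 0 0; 3.9 0 0.04 0 0 0 0'; python3 -c "
from h import *
print(front('green',.083,(519.7,212.6),0))
print(telemetry.get_obs()['tool_pos'],telemetry.get_obs()['wrist_force'])"
```

```text
time_s: 6.8
tool_pos: [585.7, 217.8, 93.2]
tcp_rot: [[-0.996, -0.087, 0.008], [-0.087, 0.996, 0.003], [-0.008, 0.002, -1.0]]
wrist_force: [7.4, 0.6, 9.5]
width: 0.002
finger_force: 4.8
(np.float64(6.2), array([-31.3,  27.7]))
[585.36782653 217.71275224  93.18351718] [ 5.34531217 -0.30801356  9.58068066]
```

Now it drags cleanly. About 41 mm more.

```bash
python3 -m crank '0.4 0 0.01 0 0 0 0; 0.8 0 0.01 0 0 0 0; 1.2 0 0.01 0 0 0 0; 1.6 0 0.01 0 0 0 0; 2.0 0 0.01 0 0 0 0; 2.4 0 0.01 0 0 0 0; 2.8 0 0.01 0 0 0 0; 3.2 0 0.01 0 0 0 0; 3.6 0 0.01 0 0 0 0; 4.0 0 0.01 0 0 0 0; 4.1 0 0 0 0 0 0; 4.1 0 -0.3 0 0 0 0'; python3 -c "
from h import *
print(front('green',.083,(519.7,212.6),0))
print(telemetry.get_obs()['tool_pos'],telemetry.get_obs()['wrist_force'])"
```

```text
time_s: 8.35
tool_pos: [541.6, 213.7, 93.7]
tcp_rot: [[-0.996, -0.087, 0.0], [-0.087, 0.996, 0.001], [-0.0, 0.0, -1.0]]
wrist_force: [-1.1, -0.4, -0.2]
width: 0.002
finger_force: 0.0
(np.float64(47.5), array([-30.9,  27.8]))
[541.21784707 213.62711257  93.50740599] [ 1.14860333  0.39606085 -0.26569116]
```

```bash
python3 -m crank '0 0 -1 0 0 0 0; 0 0 -3 0 0 0 4; 2 0 -4 0 0 0 8.5; 4.8 0 -4 0 0 0 8.5; 4.8 0 -4 0 0 0 8.5; 4.8 0 -4 0 0 0 8.5; 4.8 0 -4 0 0 0 8.5'; python3 -c "
from h import *
print(to((493.4,208.9,71),.083))"
```

```text
time_s: 9.28
tool_pos: [494.7, 209.4, 133.2]
tcp_rot: [[-0.996, -0.087, 0.0], [-0.087, 0.996, -0.0], [-0.0, -0.0, -1.0]]
wrist_force: [0.7, -0.1, -0.2]
width: 0.994
finger_force: 0.0
([0.13, -0.03, 6.22], [-0.0, 0.0, 0.004])
```

```bash
python3 -m crank '0.1 0 2.5 0 0 0 8.5; 0.1 0 5 0 0 0 8.5; 0.1 0 6.2 0 0 0 8.5; 0.1 0 6.2 0 0 0 8.5; 0.1 0 6.2 0 0 0 8.5; 0.1 0 6.2 0 0 0 5.5; 0.1 0 6.2 0 0 0 5; 0.1 0 6.2 0 0 0 5; 0.1 0 6.2 0 0 0 5; 0.1 0 6.2 0 0 0 5; 0.1 0 6.2 0 0 0 5' 30; python3 -c "
from h import *
print(front('green',.083,(519.7,212.6),0))
cv2.imwrite('pics/w3.png',np.load('pics/last.npy')[:,:,::-1])"
```

```text
time_s: 10.65
tool_pos: [493.6, 209.5, 71.7]
tcp_rot: [[-0.996, -0.087, 0.001], [-0.087, 0.996, 0.001], [-0.001, 0.0, -1.0]]
wrist_force: [0.2, 0.2, 5.7]
width: 0.692
finger_force: 31.9
(np.float64(48.4), array([-30.1,  27.6]))
```

View pics/w3.png

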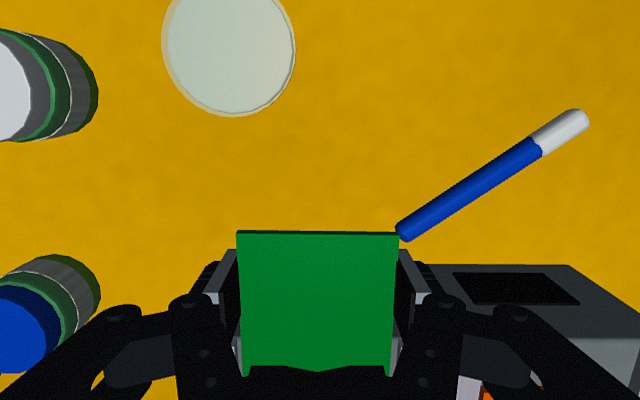

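```bash
python3 -m crank '0 0 0 0 0 0 4; 0 0 -2 0 0 0 4; 0 0 -5 0 0 0 4; 0 0 -10 0 0 0 4; 0 0 -15 0 0 0 4; 0 -4 -20 0 0 0.04 4; 0 -8 -23 0 0 0.1 4; 0 -12 -23 0 0 0.1 4; 0 -16 -23 0 0 0.1 4; 0 -20 -23 0 0 0.1 4; 0 -20 -23 0 0 0.1 4; 0 -20 -23 0 0 0.1 4' 50; python3 -c "
from h import *
import pickle
c=cam('wrist'); pickle.dump(c,open('pics/w4c','wb')); save('wrist','w4',None,1.25)"
```

```text
time_s: 12.2
tool_pos: [510.3, 10.7, 300.7]
tcp_rot: [[-1.0, 0.012, -0.001], [0.012, 1.0, 0.0], [0.001, 0.0, -1.0]]
wrist_force: [-0.5, 0.3, 0.8]
width: 0.683
finger_force: 53.7
```

View pics/w4.png

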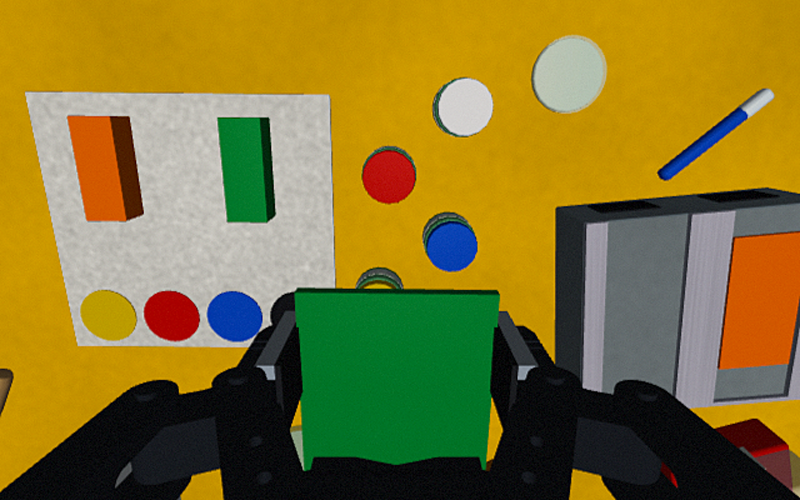

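The wrist view shows the held green plate and the board. The green plinth top has corners (218,117), (261,118), (267,221) and (227,222). The orange plinth top has corners (68,116), (114,116), (127,220) and (86,220). The spots are yellow (108,315), red (172,315) and blue (235,316).

Run:
```python
from h import *
import pickle
c=pickle.load(open('pics/w4c','rb'))
for n,z,L in (('G',34,[(218,117),(261,118),(267,221),(227,222)]),('O',34,[(68,116),(114,116),(127,220),(86,220)]),('Y',4,[(108,315)]),('R',4,[(172,315)]),('B',4,[(235,316)]),('board',4,[(26,93),(330,95),(336,346),(78,346)]),('held',300,[(295,290),(499,291)])):
    P=np.array([px2w(c,u/1.25,v/1.25,z)[:2].round(1) for u,v in L]); print(n,P.tolist(),P.mean(0))
im=cv2.imread('pics/w4.png');
```

```text
G [[437.4, -137.3], [438.6, -101.5], [526.5, -104.5], [527.0, -140.1]] [ 482.375 -120.85 ]
O [[435.2, -262.2], [435.6, -223.8], [524.2, -228.7], [523.8, -265.1]] [ 479.7  -244.95]
Y [[629.1, -284.0]] [ 629.1 -284. ]
R [[629.8, -218.9]] [ 629.8 -218.9]
B [[631.6, -155.0]] [ 631.6 -155. ]
board [[414.9, -316.2], [419.7, -47.2], [666.7, -53.8], [663.7, -321.8]] [ 541.25 -184.75]
held [[488.3, -19.3], [489.3, 41.1]] [488.8  10.9]
```

The board model is consistent at centre (541.2,−184.8), yaw −0.021. Moving over the green plinth.

```bash
python3 -c "
from h import *
print(to((443.8,-120.1,80),-.021))"
```

```text
([6.48, -13.22, 22.07], [0.0, -0.001, 0.01])
```

```bash
python3 -m crank '2 -4 4 0 0 0.01 4; 4 -8 8 0 0 0.01 4; 6 -12 12 0 0 0.01 4; 6.5 -13.2 16 0 0 0.01 4; 6.5 -13.2 19 0 0 0.01 4; 6.5 -13.2 22 0 0 0.01 4; 6.5 -13.2 22 0 0 0.01 4; 6.5 -13.2 22 0 0 0.01 4; 6.5 -13.2 22 0 0 0.01 4'; python3 -c "
from h import *
print(to((443.8,-120.1,39),-.021))"
```

```text
time_s: 13.38
tool_pos: [444.9, -120.9, 82.5]
tcp_rot: [[-1.0, 0.022, 0.002], [0.022, 1.0, 0.0], [-0.002, 0.0, -1.0]]
wrist_force: [0.4, -1.0, -0.4]
width: 0.686
finger_force: 53.9
([0.12, 0.08, 4.35], [0.0, 0.002, -0.001])
```

```bash
python3 -m crank '0.1 0.1 1.5 0 0 0 4; 0.1 0.1 3 0 0 0 4; 0.1 0.1 4 0 0 0 4; 0.1 0.1 4.3 0 0 0 4; 0.1 0.1 4.3 0 0 0 4; 0.1 0.1 4.3 0 0 0 4'; python3 -c "
from h import *
print(to((443.8,-120.1,35.9),-.021))"
```

```text
time_s: 14.12
tool_pos: [443.2, -120.2, 38.5]
tcp_rot: [[-1.0, 0.023, 0.001], [0.023, 1.0, -0.0], [-0.001, -0.0, -1.0]]
wrist_force: [0.2, 0.4, -2.0]
width: 0.681
finger_force: 53.9
([-0.06, 0.01, 0.26], [-0.0, 0.001, -0.002])
```

```bash
python3 -m crank '-0.06 0 0.15 0 0 0 4; -0.06 0 0.25 0 0 0 4; -0.06 0 0.3 0 0 0 4; -0.06 0 0.3 0 0 0 4'
```

```text
time_s: 14.62
tool_pos: [444.0, -120.1, 36.5]
tcp_rot: [[-1.0, 0.023, 0.001], [0.023, 1.0, 0.001], [-0.001, 0.001, -1.0]]
wrist_force: [-6.7, 1.9, 18.3]
width: 0.683
finger_force: 55.4
```

```bash
python3 -m crank '0 0 -0.1 0 0 0 4; 0 0 -0.1 0 0 0 6.5; 0 0 -0.1 0 0 0 8; 0 0 -0.1 0 0 0 8.5; 0 0 -0.1 0 0 0 8.5; 0 0 -2 0 0 0 8.5; 0 0 -6 0 0 0 8.5; 0 0 -12 0 0 0 8.5; 0 0 -18 0 0 0 8.5; 0 2 -24 0 0 0 8.5;0 6 -24 0 0 0 8.5;0 12 -24 0 0 0 8.5'
python3 - <<'E'
from h import *
import pickle
c=cam('top'); im=save('top','t5'); print(blob(im,'green',c,w2px(c,(482,-121,38)),38))
c=cam('wrist'); pickle.dump(c,open('pics/w5c','wb')); im=save('wrist','w5',None,1.25);print(blob(im,'green',c,w2px(c,(482,-121,38)),38,60))
print(telemetry.get_obs()['tool_pos'])
print(to((608,318.6,125),.083))
c=cam('top');im=np.load('pics/t5.npy')
for k,p in dict(black=(661,66),blue=(547,59),red=(485,5)).items():print(k,blob(im,k,c,w2px(c,p+(46,)),46))
E
```

```text
time_s: 16.12
tool_pos: [446.6, -0.3, 276.4]
tcp_rot: [[-1.0, 0.027, 0.003], [0.027, 1.0, 0.001], [-0.003, 0.001, -1.0]]
wrist_force: [1.9, 0.5, -0.2]
width: 0.994
finger_force: 0.0
(array([ 505.9, -144.9]), array([ 495.3, -144.4]), (83.9, 10.1), -0.018, np.int32(109))
(array([ 478.3, -121.5]), array([ 481.9, -121.6]), (119.9, 60.7), -0.034, np.int32(6385))
[445.95889573   6.65206018 274.95476073]
([-15.81, 31.38, 15.03], [0.002, -0.0, -0.096])
black (array([661.1,  65.8]), array([661.5,  65.1]), (39.3, 35.7), 0.003, np.int32(188))
blue (array([546. ,  72.2]), array([546.4,  72.4]), (30.7, 10.1), 0.003, np.int32(50))
red None
```

View pics/w5.png

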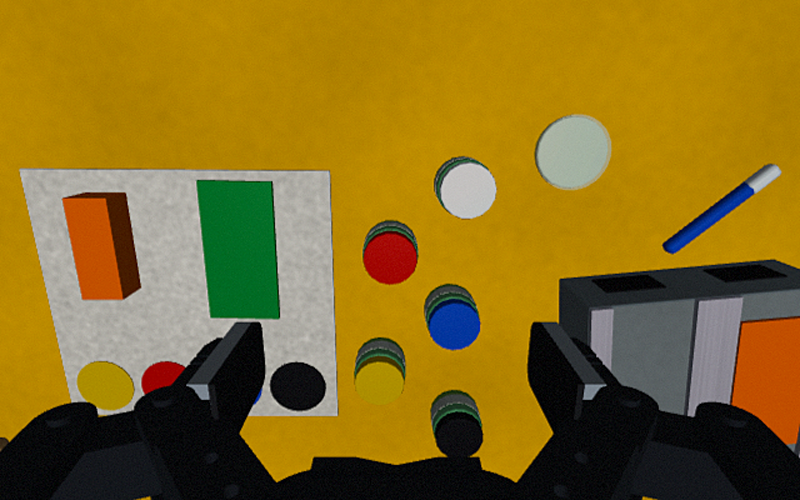

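The green plate lies centred on its plinth at (481.9,−121.6), against a wanted (482.3,−120.9). Now the orange plate.

```bash
python3 -m crank '-3 6 2 0 0 -0.05 0; -6 12 4 0 0 -0.096 0; -9 18 6 0 0 -0.096 0; -12 24 8 0 0 -0.096 0; -15.8 31.4 11 0 0 -0.096 0; -15.8 31.4 14 0 0 -0.096 0; -15.8 31.4 15 0 0 -0.096 0; -15.8 31.4 15 0 0 -0.096 0; -15.8 31.4 15 0 0 -0.096 0; -15.8 31.4 15 0 0 -0.096 0'; python3 -c "
from h import *
print(to((608,318.6,93),.083))"
```

```text
time_s: 17.48
tool_pos: [612.3, 309.2, 127.6]
tcp_rot: [[-0.997, -0.071, 0.003], [-0.071, 0.997, 0.001], [-0.003, 0.001, -1.0]]
wrist_force: [0.2, 0.3, -1.3]
width: -0.001
finger_force: 0.0
([0.37, 0.96, 3.46], [0.001, 0.003, -0.011])
```

```bash
python3 -m crank '0.4 0.95 1 0 0 -0.011 0; 0.4 0.95 2 0 0 -0.011 0; 0.4 0.95 2.8 0 0 -0.011 0; 0.4 0.95 3.1 0 0 -0.011 0; 0.4 0.95 3.1 0 0 -0.011 0; 0.4 0.95 3.1 0 0 -0.011 0'; python3 -c "
from h import *
print(to((608,318.6,93),.083))"
```

```text
time_s: 18.23
tool_pos: [606.9, 319.3, 94.3]
tcp_rot: [[-0.996, -0.084, 0.0], [-0.084, 0.996, -0.0], [-0.0, -0.0, -1.0]]
wrist_force: [-0.3, 0.3, 0.3]
width: 0.003
finger_force: 0.0
([-0.1, -0.08, 0.13], [-0.0, 0.0, 0.001])
```

```bash
python3 -m crank '-0.1 -0.08 0.1 0 0 0 0; -0.1 -0.08 0.2 0 0 0 0; -0.1 -0.08 0.27 0 0 0 0; -0.1 -0.08 0.27 0 0 0 0; 0.3 -0.08 0.27 0 0 0 0; 0.7 -0.08 0.27 0 0 0 0; 1.1 -0.08 0.27 0 0 0 0'; python3 -c "
from h import *
print(front('orange',.083,(511,311),0))
cv2.imwrite('pics/w6.png',np.load('pics/last.npy')[:,:,::-1])
print(telemetry.get_obs()['tool_pos'],telemetry.get_obs()['wrist_force'])"
```

```text
time_s: 19.1
tool_pos: [597.7, 317.8, 93.2]
tcp_rot: [[-0.996, -0.084, 0.005], [-0.084, 0.997, 0.002], [-0.005, 0.001, -1.0]]
wrist_force: [3.7, 1.3, 6.2]
width: -0.003
finger_force: 2.7
(np.float64(-22.7), array([-29.7,  29.3]))
[597.34133876 317.77186693  93.25177132] [1.81081138 0.57372167 4.49781728]
```

```bash
python3 -m crank '0 0 -0.4 0 0 0 0; -1.2 0 -0.4 0 0 0 0; -1.2 0 -0.4 0 0 0 0; -1.2 0 -0.1 0 0 0 0; -1.2 0 0.08 0 0 0 0; -1.2 0 0.1 0 0 0 0; -0.8 0 0.1 0 0 0 0; -0.4 0 0.1 0 0 0 0; 0 0 0.1 0 0 0 0; 0.4 0 0.1 0 0 0 0'; python3 -c "
from h import *
print(front('orange',.083,(511,311),0))
print(telemetry.get_obs()['tool_pos'],telemetry.get_obs()['wrist_force'])"
```

```text
time_s: 20.4
tool_pos: [595.0, 317.6, 93.2]
tcp_rot: [[-0.997, -0.083, 0.007], [-0.083, 0.997, 0.003], [-0.008, 0.002, -1.0]]
wrist_force: [5.7, 0.7, 7.7]
width: -0.001
finger_force: 4.3
(np.float64(-10.0), array([-29.3,  29.4]))
[594.55163015 317.67415012  93.22779398] [4.49085249 0.36646183 7.37813612]
```

```bash
python3 -m crank '0.3 0 0.03 0 0 0 0; 0.7 0 0.04 0 0 0 0; 1.1 0 0.04 0 0 0 0; 1.5 0 0.04 0 0 0 0; 1.9 0 0.04 0 0 0 0; 2.3 0 0.04 0 0 0 0; 2.7 0 0.04 0 0 0 0; 3.1 0 0.04 0 0 0 0; 3.5 0 0.04 0 0 0 0; 3.9 0 0.04 0 0 0 0; 4.2 0 0.04 0 0 0 0'; python3 -c "
from h import *
print(front('orange',.083,(511,311),0))
print(telemetry.get_obs()['tool_pos'],telemetry.get_obs()['wrist_force'])"
```

```text
time_s: 21.82
tool_pos: [553.7, 314.4, 93.2]
tcp_rot: [[-0.997, -0.083, 0.008], [-0.083, 0.997, 0.003], [-0.009, 0.003, -1.0]]
wrist_force: [7.4, 0.5, 10.3]
width: 0.003
finger_force: 5.0
(np.float64(31.3), array([-28.9,  29.7]))
[553.41335267 314.42828533  93.17999079] [ 6.30927911  0.40652005 10.35307978]
```

```bash
python3 -m crank '0.4 0 0.01 0 0 0 0; 0.8 0 0.01 0 0 0 0; 1.2 0 0.01 0 0 0 0; 1.6 0 0.01 0 0 0 0; 1.6 0 0 0 0 0 0; 1.6 0 -0.4 0 0 0 0;1.6 0 -2 0 0 0 0;1.6 0 -4.5 0 0 0 4; 4 0 -4.5 0 0 0 8.5; 6.5 0 -4.5 0 0 0 8.5; 6.5 0 -4.5 0 0 0 8.5; 6.5 0 -4.5 0 0 0 8.5'; python3 -c "
from h import *
print(front('orange',.083,(511,311),0))
cv2.imwrite('pics/w6.png',np.load('pics/last.npy')[:,:,::-1])
print(telemetry.get_obs()['tool_pos'],telemetry.get_obs()['wrist_force'])"
```

```text
time_s: 23.38
tool_pos: [485.6, 308.4, 135.6]
tcp_rot: [[-0.996, -0.084, 0.0], [-0.084, 0.996, 0.0], [-0.0, 0.0, -1.0]]
wrist_force: [-0.2, 0.6, 0.3]
width: 0.997
finger_force: 0.0
(np.float64(47.7), array([-29.1,  29.6]))
[485.80788569 308.28235509 135.41190944] [-0.5194595  -0.06715586 -0.15699129]
```

```bash
python3 -m crank '0.1 0.05 2.5 0 0 0 8.5; 0.1 0.05 5 0 0 0 8.5; 0.1 0.05 6.4 0 0 0 8.5; 0.1 0.05 6.4 0 0 0 8.5; 0.1 0.05 6.4 0 0 0 8.5; 0.1 0.05 6.4 0 0 0 5.5; 0.1 0.05 6.4 0 0 0 5; 0.1 0.05 6.4 0 0 0 5; 0.1 0.05 6.4 0 0 0 5; 0.1 0.05 6.4 0 0 0 5' 40; python3 -c "
from h import *
print(front('orange',.083,(511,311),0))
R=np.array([[np.cos(.083),np.sin(.083)],[-np.sin(.083),np.cos(.083)]])
print(R@(telemetry.get_obs()['tool_pos'][:2]-np.array((511,311))))
print(to((485,308,300),.02),to((450,10,300),-.021))"
```

```text
time_s: 24.68
tool_pos: [484.6, 309.1, 71.7]
tcp_rot: [[-0.996, -0.084, 0.001], [-0.084, 0.996, 0.001], [-0.001, 0.001, -1.0]]
wrist_force: [-1.5, 0.5, 5.8]
width: 0.683
finger_force: 42.2
(np.float64(48.3), array([-28.9,  28.5]))
[-26.54246082   0.3011782 ]
([-0.06, -0.1, -22.83], [0.001, 0.001, 0.064]) ([5.94, -29.5, -22.86], [0.001, 0.001, 0.105])
```

```bash
python3 -m crank '0 0 -2 0 0 0 4; 0 0 -5 0 0 0 4; 0 0 -10 0 0 0 4; 0 0 -15 0 0 0 4; 1 -5 -18 0 0 0.05 4; 2 -10 -18 0 0 0.1 4; 3 -15 -18 0 0 0.105 4; 4 -20 -18 0 0 0.105 4; 5 -25 -18 0 0 0.105 4; 6 -29.5 -18 0 0 0.105 4; 6.2 -32 -18 0 0 0.105 4; 6.2 -32 -18 0 0 0.105 4' 50; python3 -c "
from h import *
print(to((441.2,-244.7,80),-.021))"
```

```text
time_s: 26.22
tool_pos: [448.8, -17.5, 250.9]
tcp_rot: [[-1.0, 0.025, -0.0], [0.025, 1.0, 0.0], [0.0, 0.0, -1.0]]
wrist_force: [-0.3, 0.2, -0.8]
width: 0.68
finger_force: 53.7
([0.18, -22.74, 17.09], [0.0, -0.0, -0.004])
```

```bash
python3 -m crank '0 -5 0 0 0 0 4; 0 -10 0 0 0 0 4; 0 -15 2 0 0 0 4; 0.1 -20 5 0 0 0 4; 0.2 -22.7 9 0 0 0 4; 0.2 -22.7 13 0 0 0 4; 0.2 -22.7 16 0 0 0 4; 0.2 -22.7 17 0 0 0 4; 0.2 -22.7 17 0 0 0 4; 0.2 -22.7 17 0 0 0 4; 0.2 -22.7 17 0 0 0 4'; python3 -c "
from h import *
print(to((441.2,-244.7,39),-.021))"
```

```text
time_s: 27.6
tool_pos: [443.3, -242.4, 82.2]
tcp_rot: [[-1.0, 0.02, 0.002], [0.02, 1.0, -0.0], [-0.002, -0.0, -1.0]]
wrist_force: [0.2, -0.5, -0.1]
width: 0.684
finger_force: 53.8
([0.22, -0.24, 4.32], [-0.0, 0.002, 0.001])
```

```bash
python3 -m crank '0.2 -0.2 1.5 0 0 0 4; 0.2 -0.2 3 0 0 0 4; 0.2 -0.2 4 0 0 0 4; 0.2 -0.2 4.3 0 0 0 4; 0.2 -0.2 4.3 0 0 0 4; 0.2 -0.2 4.3 0 0 0 4'; python3 -c "
from h import *
print(to((441.2,-244.7,36),-.021))"
```

```text
time_s: 28.35
tool_pos: [440.8, -244.4, 38.4]
tcp_rot: [[-1.0, 0.021, 0.001], [0.021, 1.0, -0.0], [-0.001, -0.0, -1.0]]
wrist_force: [0.2, -0.6, -0.7]
width: 0.683
finger_force: 53.8
([-0.04, -0.03, 0.24], [-0.0, 0.001, 0.0])
```

```bash
python3 -m crank '-0.04 -0.03 0.15 0 0 0 4; -0.04 -0.03 0.25 0 0 0 4; -0.04 -0.03 0.25 0 0 0 4; -0.04 -0.03 0.15 0 0 0 6.5; -0.04 -0.03 0.15 0 0 0 8; -0.04 -0.03 0.15 0 0 0 8.5; -0.04 -0.03 0.15 0 0 0 8.5; -0.04 -0.03 -2 0 0 0 8.5; -0.04 -0.03 -6 0 0 0 8.5; 0 0 -12 0 0 0 8.5; 0 0 -18 0 0 0 8.5; 0 4 -22 0 0 0 8.5'; python3 -m crank '0 6 0 0 0 0 8.5; 0 12 0 0 0 0 8.5; 0 18 -2 0 0 0 8.5; 0 24 -2 0 0 0 8.5; 0 24 -2 0 0 0 8.5;  0 24 -2 0 0 0 8.5;  0 24 -2 0 0 0 8.5; 0 24 -2 0 0 0 8.5'
python3 - <<'E'
from h import *
import pickle
c=cam('wrist'); pickle.dump(c,open('pics/w7c','wb')); im=save('wrist','w7',None,1.25)
for k,p,z in (('green',(482,-121),38),('orange',(480,-246),38),('blue',(547,59),46),('red',(485,5),46),('black',(661,66),46)):
    print(k,blob(im,k,c,w2px(c,p+(z,)),z,40))
E
```

```text
time_s: 29.85
tool_pos: [441.1, -206.9, 261.0]
tcp_rot: [[-1.0, 0.027, 0.003], [0.027, 1.0, -0.002], [-0.003, -0.002, -1.0]]
wrist_force: [2.3, 2.3, 0.2]
width: 0.998
finger_force: 0.0
time_s: 30.85
tool_pos: [446.4, 34.6, 278.1]
tcp_rot: [[-1.0, 0.023, -0.0], [0.023, 1.0, 0.0], [0.0, 0.0, -1.0]]
wrist_force: [0.1, 0.6, 0.1]
width: 1.0
finger_force: 0.0
green (array([ 478.5, -121.4]), array([ 482. , -121.5]), (120.0, 60.9), -0.035, np.int32(6283))
orange (array([ 476.2, -245.6]), array([ 479.7, -245.7]), (119.3, 60.2), -0.016, np.int32(6216))
blue (array([547.4,  58.7]), array([547.3,  58.5]), (45.0, 42.3), 0.012, np.int32(1220))
red (array([486.1,   4.6]), array([486.5,   4.9]), (42.6, 42.3), 1.549, np.int32(1313))
black (array([651.8,  56.8]), array([611.6,  33.4]), (784.6, 248.2), 1.549, np.int32(50283))
```

View pics/w7.png

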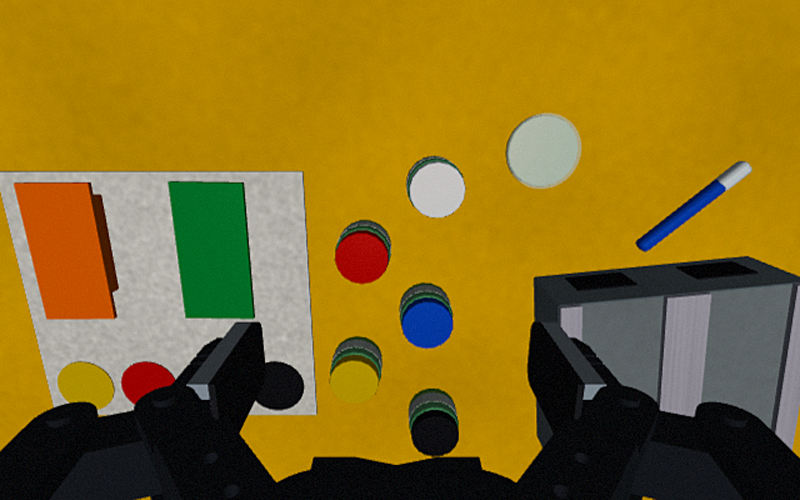

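Both plates are right: orange at (479.7,−245.7), green at (482,−121.5). The jars are visible at red (362,258), blue (427,323), yellow (355,381), black (434,431) and white (437,190). I'll take red first, closing along x.

Run:
```python
from h import *
import pickle
c=pickle.load(open('pics/w7c','rb'))
for n,u,v in (('Y',355,381),('K',434,431),('W',437,190)): print(n,px2w(c,u/1.25,v/1.25,46).round(1))
print(to((486.3,4.8,110),-1.592))
```

```text
Y [603.   -6.3  46. ]
K [657.7  65.   46. ]
W [431.9  67.   46. ]
([-4.06, -2.91, 16.81], [0.0, -0.0, 1.569])
```

```bash
python3 -m crank '-1 -0.7 4 0 0 0.18 8.5; -2 -1.5 8 0 0 0.36 8.5; -3 -2.2 10 0 0 0.54 8.5; -4.06 -2.9 10 0 0 0.72 8.5; -4.06 -2.9 10 0 0 0.9 8.5; -4.06 -2.9 10 0 0 1.08 8.5; -4.06 -2.9 10 0 0 1.26 8.5; -4.06 -2.9 12 0 0 1.44 8.5; -4.06 -2.9 14 0 0 1.57 8.5; -4.06 -2.9 16.8 0 0 1.57 8.5; -4.06 -2.9 16.8 0 0 1.57 8.5; -4.06 -2.9 16.8 0 0 1.57 8.5'
python3 - <<'E'
from h import *
c=cam('wrist'); im=save('wrist','w8')
b=blob(im,'red',c,w2px(c,(486,5,46)),46,80);print(b)
c=cam('top');im=save('top','t8');print(blob(im,'red',c,w2px(c,(486,5,46)),46,30))
print(to((486.3,4.8,26),-1.592))
E
```

```text
time_s: 32.4
tool_pos: [486.8, 5.6, 111.0]
tcp_rot: [[0.02, 1.0, 0.001], [1.0, -0.02, -0.0], [-0.0, 0.001, -1.0]]
wrist_force: [-0.1, 0.5, 0.4]
width: 0.992
finger_force: 0.0
(array([487.8,   5.7]), array([487.7,   5.1]), (43.4, 42.6), 1.551, np.int32(4480))
None
([-0.1, -0.1, 8.53], [0.002, -0.0, 0.001])
```

```bash
python3 -m crank '-0.06 0 3 0 0 0 8.5; -0.06 0 6 0 0 0 8.5; -0.06 0 8.4 0 0 0 8.5; -0.06 0 8.4 0 0 0 8.5; -0.06 0 8.4 0 0 0 8.5; -0.06 0 8.4 0 0 0 6; -0.06 0 8.4 0 0 0 4; -0.06 0 8.4 0 0 0 4; -0.06 0 8.4 0 0 0 4; -0.06 0 8.4 0 0 0 4;-0.06 0 8.4 0 0 0 4' 40
python3 - <<'E'
from h import *
# spots: board centre 541.2,-184.8 psi -.021
c,s=np.cos(-.021),np.sin(-.021)
for n,k in (('black',1.5),('blue',.5),('red',-.5),('yellow',-1.5)):
    print(n,541.2+90*c-64*k*s,-184.8+90*s+64*k*c)
print(telemetry.get_obs()['tool_pos'])
print(to((629.9,-218.7,130),-1.592))
E
```

```text
time_s: 33.88
tool_pos: [486.9, 5.5, 27.1]
tcp_rot: [[0.02, 1.0, 0.001], [1.0, -0.02, 0.001], [0.001, 0.001, -1.0]]
wrist_force: [-2.2, 0.1, 8.1]
width: 0.55
finger_force: 40.2
black 633.1960075565604 -90.71102831015048
blue 631.8521063383822 -154.69691682875887
red 630.508205120204 -218.68280534736724
yellow 629.1643039020258 -282.6686938659756
[486.89428828   5.47506811  27.06385577]
([-22.12, 14.76, -10.29], [0.001, -0.001, 0.001])
```

```bash
python3 -m crank '0 0 -3 0 0 0 4; 0 0 -7 0 0 0 4; -2 1.5 -10.3 0 0 0 4; -6 4 -10.3 0 0 0 4; -10 7 -10.3 0 0 0 4; -14 10 -10.3 0 0 0 4; -18 13 -10.3 0 0 0 4; -22.1 14.8 -10.3 0 0 0 4; -22.1 14.8 -10.3 0 0 0 4; -22.1 14.8 -10.3 0 0 0 4; -22.1 14.8 -10.3 0 0 0 4;-22.1 14.8 -10.3 0 0 0 4'
python3 - <<'E'
from h import *
print(to((630.2,-218.8,34),-1.592))
c=cam('top');im=save('top','t9')
for k,p in dict(black=(659,66),blue=(547,59)).items():print(k,blob(im,k,c,w2px(c,p+(46,)),46))
E
```

```text
time_s: 35.38
tool_pos: [630.1, -217.1, 129.2]
tcp_rot: [[0.018, 1.0, 0.0], [1.0, -0.018, 0.001], [0.001, 0.0, -1.0]]
wrist_force: [0.2, -0.0, -2.2]
width: 0.556
finger_force: 42.0
([-0.18, 0.01, 9.52], [0.0, -0.001, 0.003])
black (array([661.2,  65.9]), array([661.5,  65.1]), (39.2, 35.7), 0.003, np.int32(186))
blue (array([547.4,  59. ]), array([546.4,  58.6]), (40.9, 37.9), -0.001, np.int32(209))
```

```bash
python3 -m crank '-0.17 0 3 0 0 0 4; -0.17 0 6 0 0 0 4; -0.17 0 8.5 0 0 0 4; -0.17 0 9.5 0 0 0 4; -0.17 0 9.5 0 0 0 4; -0.17 0 9.6 0 0 0 4; -0.17 0 9.7 0 0 0 4; -0.17 0 9.7 0 0 0 4'
python3 - <<'E'
from h import *
print(to((630.2,-218.8,31.1),-1.592))
E
```

```text
time_s: 36.42
tool_pos: [630.1, -220.4, 32.6]
tcp_rot: [[0.02, 1.0, 0.001], [1.0, -0.02, -0.0], [-0.0, 0.001, -1.0]]
wrist_force: [-0.5, -0.3, -1.9]
width: 0.551
finger_force: 42.0
([0.16, 0.01, 0.15], [0.001, 0.0, 0.001])
```

```bash
python3 -m crank '0.16 0 0 0 0 0 4; 0.16 0 0.1 0 0 0 4; 0.16 0 0.2 0 0 0 4; 0.16 0 0.2 0 0 0 4'
```

```text
time_s: 36.92
tool_pos: [630.0, -218.5, 31.2]
tcp_rot: [[0.02, 1.0, 0.0], [1.0, -0.02, 0.001], [0.001, 0.0, -1.0]]
wrist_force: [-4.2, 2.4, 8.2]
width: 0.556
finger_force: 43.0
```

```bash
python3 -m crank '0 0 -0.1 0 0 0 6; 0 0 -0.1 0 0 0 8; 0 0 -0.1 0 0 0 8.5; 0 0 -0.1 0 0 0 8.5; 0 0 -4 0 0 0 8.5; 0 0 -9 0 0 0 8.5; 5 -2 -12 0 0 0 8.5; 10 -4 -12 0 0 0 8.5; 15 -6 -12 0 0 0 8.5; 20 -8 -12 0 0 0 8.5; 25 -8.8 -10 0 0 0 8.5; 27.6 -8.8 -8 0 0 0 8.5'; python3 -m crank '0 0 0 0 0 0 8.5; 0 0 0 0 0 0 8.5; 0 0 0 0 0 0 8.5'
python3 - <<'E'
from h import *
c=cam('wrist'); im=save('wrist','w10')
b=blob(im,'blue',c,w2px(c,(547,59,46)),46,80);print(b)
c=cam('top');im=save('top','t10')
print(blob(im,'red',c,w2px(c,(630,-219,50)),50,20))
print(to((b[0][0],b[0][1],26.5),-1.592))
E
```

```text
time_s: 38.42
tool_pos: [546.9, 62.7, 109.7]
tcp_rot: [[0.016, 1.0, 0.0], [1.0, -0.016, 0.002], [0.002, 0.0, -1.0]]
wrist_force: [-0.5, 0.1, -0.2]
width: 0.992
finger_force: 0.0
time_s: 38.8
tool_pos: [548.0, 56.8, 110.7]
tcp_rot: [[0.023, 1.0, 0.001], [1.0, -0.023, -0.001], [-0.001, 0.001, -1.0]]
wrist_force: [-0.1, 0.4, 0.2]
width: 0.995
finger_force: 0.0
(array([549.8,  60.9]), array([549.7,  60.1]), (45.8, 43.0), -1.561, np.int32(4822))
(array([ 628.5, -217.3]), array([ 628.5, -217.1]), (42.9, 38.7), 1.568, np.int32(221))
([0.35, 0.18, 8.41], [0.001, 0.0, -0.001])
```

```bash
python3 -m crank '0.3 0.02 3 0 0 0 8.5; 0.3 0.02 6 0 0 0 8.5; 0.3 0.02 8.4 0 0 0 8.5; 0.3 0.02 8.4 0 0 0 8.5; 0.3 0.02 8.4 0 0 0 8.5; 0.3 0.02 8.4 0 0 0 6; 0.3 0.02 8.4 0 0 0 4; 0.3 0.02 8.4 0 0 0 4; 0.3 0.02 8.4 0 0 0 4; 0.3 0.02 8.4 0 0 0 4;0.3 0.02 8.4 0 0 0 4' 40
python3 - <<'E'
from h import *
print(to((631.8,-154.8,130),-1.592))
E
```

```text
time_s: 40.28
tool_pos: [548.4, 62.2, 27.2]
tcp_rot: [[0.02, 1.0, 0.002], [1.0, -0.02, 0.001], [0.001, 0.002, -1.0]]
wrist_force: [-0.3, -0.0, 5.6]
width: 0.553
finger_force: 40.6
([-21.52, 8.79, -10.28], [0.002, -0.001, 0.001])
```

```bash
python3 -m crank '0 0 -3 0 0 0 4; 0 0 -7 0 0 0 4; -2 1.5 -10.3 0 0 0 4; -6 3 -10.3 0 0 0 4; -10 5 -10.3 0 0 0 4; -14 7 -10.3 0 0 0 4; -18 8.8 -10.3 0 0 0 4; -21.3 8.8 -10.3 0 0 0 4; -21.3 8.8 -10.3 0 0 0 4; -21.3 8.8 -10.3 0 0 0 4; -21.3 8.8 -10.3 0 0 0 4;-21.3 8.8 -10.3 0 0 0 4'
python3 - <<'E'
from h import *
print(to((631.8,-152.5,34),-1.592))
E
```

```text
time_s: 41.78
tool_pos: [631.6, -151.3, 129.1]
tcp_rot: [[0.018, 1.0, -0.0], [1.0, -0.018, 0.0], [0.0, -0.0, -1.0]]
wrist_force: [-0.7, 0.8, -2.0]
width: 0.554
finger_force: 41.8
([-0.12, 0.02, 9.51], [-0.0, -0.0, 0.003])
```

```bash
python3 -m crank '0 0 3 0 0 0 4; 0 0 6 0 0 0 4; 0 0 8.5 0 0 0 4; 0 0 9.5 0 0 0 4; 0 0 9.5 0 0 0 4; 0 0 9.6 0 0 0 4; 0 0 9.65 0 0 0 4; 0 0 9.65 0 0 0 4'
python3 - <<'E'
from h import *
print(to((631.8,-152.5,31.2),-1.592))
E
```

```text
time_s: 42.78
tool_pos: [631.7, -152.7, 33.2]
tcp_rot: [[0.02, 1.0, 0.001], [1.0, -0.02, -0.0], [-0.0, 0.001, -1.0]]
wrist_force: [-0.5, 0.4, -1.3]
width: 0.553
finger_force: 41.9
([0.03, 0.01, 0.2], [0.001, 0.0, 0.001])
```

```bash
python3 -m crank '0 0 0.15 0 0 0 4; 0 0 0.22 0 0 0 4; 0 0 0.22 0 0 0 4; 0 0 0.1 0 0 0 6; 0 0 0.1 0 0 0 8; 0 0 0.1 0 0 0 8.5; 0 0 0.1 0 0 0 8.5; 0 0 -4 0 0 0 8.5; 0 0 -9 0 0 0 8.5; 5 -1 -10 0 0 0 8.5; 10 -2.2 -9 0 0 0 8.5; 14.7 -3.2 -8 0 0 0 8.5'; python3 -m crank '0 0 0 0 0 0 8.5; 0 0 0 0 0 0 8.5; 0 0 0 0 0 0 8.5; 0 0 0 0 0 0 8.5'
python3 - <<'E'
from h import *
c=cam('wrist'); im=save('wrist','w11',None,1.25); print(w2px(c,(603,-6,46)))
import pickle;pickle.dump(c,open('pics/w11c','wb'))
c=cam('top');im=save('top','t11')
print(blob(im,'red',c,w2px(c,(630,-219,50)),50,20),blob(im,'blue',c,w2px(c,(630,-155,50)),50,20))
E
```

```text
time_s: 44.28
tool_pos: [602.0, -3.3, 112.7]
tcp_rot: [[0.02, 1.0, 0.001], [1.0, -0.02, 0.001], [0.001, 0.001, -1.0]]
wrist_force: [0.4, 0.6, 0.5]
width: 0.998
finger_force: 0.0
time_s: 44.78
tool_pos: [602.5, -6.7, 112.8]
tcp_rot: [[0.022, 1.0, 0.0], [1.0, -0.022, -0.001], [-0.001, 0.0, -1.0]]
wrist_force: [0.5, -0.9, -0.6]
width: 0.999
finger_force: 0.0
[317.28025981 222.5316995 ]
(array([ 628.5, -217.3]), array([ 628.5, -217.2]), (42.7, 38.7), 1.568, np.int32(221)) (array([ 627.9, -150.8]), array([ 627.2, -149. ]), (52.1, 43.0), -1.303, np.int32(259))
```

View pics/w11.png

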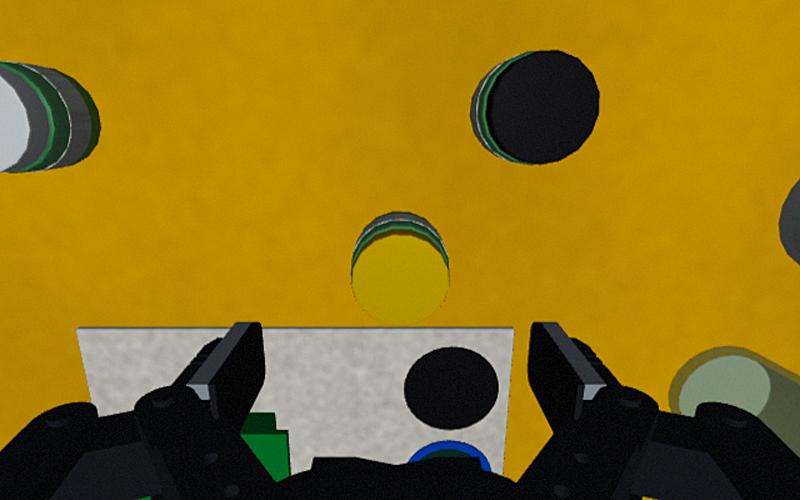

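Yellow's cap is at (400,279) and black's at (544,107), with the black spot clear at (451,388).

Run:
```python
from h import *
import pickle
c=pickle.load(open('pics/w11c','rb'))
for n,u,v,z in (('Y',400.5,279,46),('K',543.5,107.5,46),('sK',451,388,4)): print(n,px2w(c,u/1.25,v/1.25,z).round(1))
ct=cam('top'); print(px2w(ct,420/1.25,190/1.25,46))
print(to((602.5,-6,26.5),-1.592))
```

```text
Y [604.7  -6.4  46. ]
K [663.9  66.   46. ]
sK [633.5 -91.3   4. ]
[602.78951823  -6.06000618  46.        ]
([0.01, 0.01, 8.62], [0.0, 0.0, -0.0])
```

```bash
python3 -m crank '0 0.1 3 0 0 0 8.5; 0 0.1 6 0 0 0 8.5; 0 0.1 8.6 0 0 0 8.5; 0 0.1 8.6 0 0 0 8.5; 0 0.1 8.6 0 0 0 8.5; 0 0.1 8.6 0 0 0 6; 0 0.1 8.6 0 0 0 4; 0 0.1 8.6 0 0 0 4; 0 0.1 8.6 0 0 0 4; 0 0.1 8.6 0 0 0 4;0 0.1 8.6 0 0 0 4' 40
python3 - <<'E'
from h import *
y=telemetry.get_obs()['tool_pos'][1]; print(y,y+6.2)
print(to((629,-282.7+y+6.2,135),-1.592))
E
```

```text
time_s: 46.25
tool_pos: [603.9, -5.1, 27.7]
tcp_rot: [[0.02, 1.0, 0.001], [1.0, -0.02, 0.0], [0.0, 0.001, -1.0]]
wrist_force: [-1.1, 0.5, 5.6]
width: 0.55
finger_force: 40.7
-5.071647915332377 1.1283520846676236
([-27.59, 3.07, -10.74], [0.001, -0.0, 0.001])
```

```bash
python3 -m crank '0 0 -3 0 0 0 4; 0 0 -7 0 0 0 4; 0 0 -10.7 0 0 0 4; -4 0.5 -10.7 0 0 0 4; -9 1 -10.7 0 0 0 4; -14 2 -10.7 0 0 0 4; -19 2.5 -10.7 0 0 0 4; -24 3 -10.7 0 0 0 4; -27.6 3.05 -10.7 0 0 0 4; -27.6 3.05 -10.7 0 0 0 4; -27.6 3.05 -10.7 0 0 0 4;-27.6 3.05 -10.7 0 0 0 4' ;python3 -m crank '0 0 0 0 0 0 4;0 0 0 0 0 0 4'
python3 - <<'E'
from h import *
print(to((629,-281.5,34),-1.592))
c=cam('top');im=save('top','t12')
print(blob(im,'black',c,w2px(c,(662,66,46)),46))
E
```

```text
time_s: 47.75
tool_pos: [628.9, -279.7, 133.5]
tcp_rot: [[0.018, 1.0, 0.0], [1.0, -0.018, 0.001], [0.001, 0.0, -1.0]]
wrist_force: [-0.7, 0.0, -2.5]
width: 0.55
finger_force: 41.6
time_s: 48.0
tool_pos: [628.6, -280.9, 133.7]
tcp_rot: [[0.019, 1.0, 0.0], [1.0, -0.019, 0.0], [0.0, 0.0, -1.0]]
wrist_force: [1.2, 0.3, -2.3]
width: 0.552
finger_force: 41.6
([-0.06, 0.04, 9.97], [0.0, -0.0, 0.002])
(array([661.3,  65.9]), array([661.5,  65.1]), (39.2, 35.7), 0.003, np.int32(183))
```

```bash
python3 -m crank '0 0.03 3 0 0 0 4; 0 0.03 6 0 0 0 4; 0 0.03 9 0 0 0 4; 0 0.03 10 0 0 0 4; 0 0.03 10 0 0 0 4; 0 0.03 10.05 0 0 0 4; 0 0.03 10.05 0 0 0 4'
python3 - <<'E'
from h import *
print(to((629,-281.5,31.7),-1.592))
E
```

```text
time_s: 48.92
tool_pos: [629.0, -281.9, 33.9]
tcp_rot: [[0.02, 1.0, 0.001], [1.0, -0.02, -0.001], [-0.001, 0.001, -1.0]]
wrist_force: [-0.8, -1.1, -1.1]
width: 0.553
finger_force: 41.9
([0.04, -0.0, 0.22], [0.001, 0.001, 0.001])
```

```bash
python3 -m crank '0.04 0 0.15 0 0 0 4; 0.04 0 0.23 0 0 0 4; 0.04 0 0.23 0 0 0 4; 0.04 0 0.1 0 0 0 6; 0.04 0 0.1 0 0 0 8; 0.04 0 0.1 0 0 0 8.5; 0.04 0 0.1 0 0 0 8.5; 0 0 -4 0 0 0 8.5; 0 0 -10 0 0 0 8.5; 5 0.4 -12 0 0 0 8.5; 10 0.8 -12 0 0 0 8.5; 15 1.2 -12 0 0 0 8.5'; python3 -m crank '5 0.4 0 0 0 0 8.5; 10 0.8 0 0 0 0 8.5; 15 1.2 1 0 0 0 8.5; 19.8 1.5 4 0 0 0 8.5; 19.8 1.5 4 0 0 0 8.5; 19.8 1.5 4 0 0 0 8.5; 19.8 1.5 4 0 0 0 8.5'
python3 - <<'E'
from h import *
c=cam('wrist'); im=imaging.grab_frame('wrist'); o=telemetry.get_obs()['tool_pos']
h=cv2.cvtColor(im,cv2.COLOR_RGB2GRAY); u,v=w2px(c,(662,66,46)).astype(int); print(u,v)
m=(h[v-60:v+60,u-60:u+60]<45).astype(np.uint8); n,l,s,ce=cv2.connectedComponentsWithStats(m); k=l[60,60]
print(s[k],px2w(c,ce[k][0]+u-60,ce[k][1]+v-60,46),o)
c=cam('top');im=save('top','t13')
for k,p in dict(blue=(632,-155),red=(630,-219)).items():print(k,blob(im,k,c,w2px(c,p+(50,)),50,20))
print(to((662,66,27.5),-1.592))
E
```

```text
time_s: 50.42
tool_pos: [643.8, -130.5, 153.6]
tcp_rot: [[0.02, 1.0, 0.001], [1.0, -0.02, 0.0], [0.0, 0.001, -1.0]]
wrist_force: [1.3, 0.0, -0.4]
width: 0.994
finger_force: 0.0
time_s: 51.3
tool_pos: [662.9, 63.5, 114.0]
tcp_rot: [[0.023, 1.0, 0.001], [1.0, -0.023, -0.001], [-0.001, 0.001, -1.0]]
wrist_force: [-0.3, -0.3, 0.1]
width: 0.992
finger_force: 0.0
314 218
[  27   20   78   77 4749] [664.62237102  67.74519378  46.        ] [662.92658819  63.62259555 113.98361285]
blue (array([ 628. , -151.2]), array([ 627.2, -149. ]), (52.1, 43.0), -1.303, np.int32(255))
red (array([ 628.6, -217.5]), array([ 628.5, -217.1]), (42.9, 38.7), 1.568, np.int32(222))
([0.21, -0.1, 8.64], [0.001, 0.0, -0.001])
```

```bash
python3 -m crank '0.15 0 3 0 0 0 8.5; 0.15 0 6 0 0 0 8.5; 0.15 0 8.6 0 0 0 8.5; 0.15 0 8.6 0 0 0 8.5; 0.15 0 8.6 0 0 0 8.5; 0.15 0 8.6 0 0 0 6; 0.15 0 8.6 0 0 0 4; 0.15 0 8.6 0 0 0 4; 0.15 0 8.6 0 0 0 4; 0.15 0 8.6 0 0 0 4;0.15 0 8.6 0 0 0 4' 40
python3 - <<'E'
from h import *
y=telemetry.get_obs()['tool_pos'][1]; print(y,y-66.3)
print(to((633.2,-90.8+y-66.3,130),-1.592))
E
```

```text
time_s: 52.78
tool_pos: [663.4, 67.3, 28.4]
tcp_rot: [[0.02, 1.0, 0.002], [1.0, -0.02, 0.0], [0.0, 0.002, -1.0]]
wrist_force: [-0.8, -0.2, 6.4]
width: 0.549
finger_force: 41.3
67.25740773953305 0.9574077395330534
([-15.76, -2.69, -10.17], [0.002, -0.0, 0.001])
```

```bash
python3 -m crank '0 0 -3 0 0 0 4; 0 0 -7 0 0 0 4; 0 0 -10.2 0 0 0 4; -4 -0.7 -10.2 0 0 0 4; -8 -1.4 -10.2 0 0 0 4; -12 -2.1 -10.2 0 0 0 4; -15.7 -2.7 -10.2 0 0 0 4; -15.7 -2.7 -10.2 0 0 0 4; -15.7 -2.7 -10.2 0 0 0 4; -15.7 -2.7 -7 0 0 0 4; -15.7 -2.7 -3 0 0 0 4; -15.7 -2.7 -0.7 0 0 0 4'; python3 -m crank '0 0 0 0 0 0 4;0 0 0 0 0 0 4;0 0 0 0 0 0 4'
python3 - <<'E'
from h import *
print(to((633.2,-89.8,32.4),-1.592))
E
```

```text
time_s: 54.28
tool_pos: [631.6, -86.6, 31.6]
tcp_rot: [[0.017, 1.0, -0.003], [1.0, -0.017, 0.001], [0.001, -0.003, -1.0]]
wrist_force: [-21.8, 5.2, 67.9]
width: 0.552
finger_force: 50.9
time_s: 54.65
tool_pos: [632.9, -88.6, 34.5]
tcp_rot: [[0.019, 1.0, 0.001], [1.0, -0.019, 0.0], [0.0, 0.001, -1.0]]
wrist_force: [-0.4, 0.8, -1.0]
width: 0.551
finger_force: 44.3
([-0.12, 0.04, 0.21], [0.001, -0.0, 0.002])
```

```bash
python3 -m crank '-0.12 0.03 0.1 0 0 0 4; -0.12 0.03 0.2 0 0 0 4; -0.12 0.03 0.2 0 0 0 4;-0.12 0.03 0.2 0 0 0 4'
```

```text
time_s: 55.15
tool_pos: [632.7, -90.4, 32.1]
tcp_rot: [[0.02, 1.0, -0.0], [1.0, -0.02, 0.0], [0.0, -0.0, -1.0]]
wrist_force: [0.2, -0.5, -1.3]
width: 0.555
finger_force: 44.3
```

```bash
python3 -m crank '0.05 0.04 0.05 0 0 0 4; 0.05 0.04 0.08 0 0 0 4; 0.05 0.04 0.1 0 0 0 4;0.05 0.04 0.1 0 0 0 4'
```

```text
time_s: 55.65
tool_pos: [633.1, -89.9, 31.0]
tcp_rot: [[0.02, 1.0, -0.0], [1.0, -0.02, -0.0], [-0.0, -0.0, -1.0]]
wrist_force: [-0.2, -0.0, -0.9]
width: 0.552
finger_force: 44.3
```

```bash
python3 -m crank '0 0 0.05 0 0 0 4; 0 0 0.1 0 0 0 4; 0 0 0.1 0 0 0 4'; python3 -m crank '0 0 0.04 0 0 0 4; 0 0 0.08 0 0 0 4; 0 0 0.08 0 0 0 4'
```

```text
time_s: 56.02
tool_pos: [633.1, -90.0, 30.2]
tcp_rot: [[0.02, 1.0, -0.0], [1.0, -0.02, 0.0], [0.0, -0.0, -1.0]]
wrist_force: [-0.1, 0.4, -0.2]
width: 0.551
finger_force: 44.6
time_s: 56.4
tool_pos: [633.1, -90.0, 30.1]
tcp_rot: [[0.02, 1.0, 0.0], [1.0, -0.02, 0.0], [0.0, 0.0, -1.0]]
wrist_force: [-4.6, 0.8, 7.4]
width: 0.553
finger_force: 45.1
```

```bash
python3 -m crank '0 0 0 0 0 0 6; 0 0 0 0 0 0 8; 0 0 0 0 0 0 8.5; 0 0 0 0 0 0 8.5; 0 0 -4 0 0 0 8.5; 0 0 -10 0 0 0 8.5; 0 0 -16 0 0 0 8.5; -4 0 -22 0 0 0 8.5; -8 0 -28 0 0 0 8.5; -13 0 -29 0 0 0 8.5; -13 0 -29 0 0 0 8.5;-13 0 -29 0 0 0 8.5'
python3 - <<'E'
from h import *
import pickle
pickle.dump(cam('wrist'),open('pics/w14c','wb')); save('wrist','w14')
E
python3 -m crank '-5 0 0 0 0 0 8.5; -10 0 0 0 0 0 8.5; -14 -2 0 0 0 0 8.5; -14 -2 0 0 0 0 8.5; -14 -2 0 0 0 0 8.5'
python3 - <<'E'
from h import *
import pickle
pickle.dump(cam('wrist'),open('pics/w15c','wb')); b=save('wrist','w15'); a=np.load('pics/w14.npy')
s=np.vstack([a[:300],b[:300]]); cv2.imwrite('pics/c15.png',s[:,:,::-1])
E
```

```text
time_s: 57.9
tool_pos: [630.4, -220.4, 319.0]
tcp_rot: [[0.021, 1.0, -0.0], [1.0, -0.021, 0.0], [0.0, -0.0, -1.0]]
wrist_force: [0.9, 0.2, -0.2]
width: 0.996
finger_force: 0.0
time_s: 58.58
tool_pos: [608.8, -357.5, 318.5]
tcp_rot: [[0.018, 1.0, -0.0], [1.0, -0.018, 0.002], [0.002, -0.0, -1.0]]
wrist_force: [-0.2, 0.8, 0.7]
width: 0.99
finger_force: 0.0
```

View pics/c15.png

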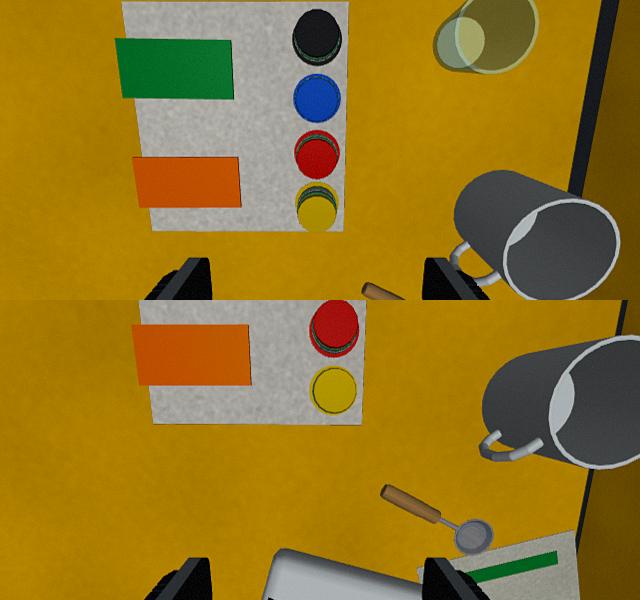

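Both plates are on their plinths and all four jars are upright on the right spots: black (317,33), blue (317,98), red (317,156), yellow (317,210). Checking centring with an ideal-circle overlay.

Run:
```python
from h import *
import pickle
S=dict(black=(633.2,-90.7),blue=(631.85,-154.7),red=(630.5,-218.7),yellow=(629.2,-282.7))
out=[]
for f,names,crop in (('w14',('black','blue','red','yellow'),(280,0,360,240)),('w15',('red','yellow'),(280,0,400,130))):
    c=pickle.load(open(f'pics/{f}c','rb')); im=np.load(f'pics/{f}.npy')
    print([ (k,blob(im,k,c,w2px(c,p+(38,)),38,40)[1:4]) for k,p in dict(green=(482,-121),orange=(480,-246)).items()])
    x0,y0,x1,y1=crop; s=5 if f=='w15' else 2.5; v=cv2.resize(im[y0:y1,x0:x1],None,fx=s,fy=s,interpolation=2)
    for k in names:
        for r,z,col in ((22,50,(255,255,255)),(28,4,(0,255,255))):
            t=np.linspace(0,6.28,60); P=np.array([(w2px(c,(S[k][0]+r*np.cos(a),S[k][1]+r*np.sin(a),z))-(x0,y0))*s+s/2 for a in t]).astype(int)
            cv2.polylines(v,[P],True,col,1)
    out.append(v)
h=max(o.shape[0] for o in out)
cv2.imwrite('pics/ov.png',np.hstack([cv2.copyMakeBorder(o,0,max(0,h-o.shape[0]),0,0,0) for o in out])[:600,:800,::-1]); print([o.shape for o in out])
```

```text
[('green', (array([ 482.6, -122.2]), (119.9, 59.5), -0.034)), ('orange', (array([ 479.9, -246. ]), (120.8, 59.5), -0.02))]Traceback (most recent call last):
  File "<stdin>", line 7, in <module>
TypeError: 'NoneType' object is not subscriptable
```

Run:
```python
from h import *
import pickle
S=dict(black=(633.2,-90.7),blue=(631.85,-154.7),red=(630.5,-218.7),yellow=(629.2,-282.7))
out=[]
for f,names,crop in (('w14',('black','blue','red','yellow'),(270,0,370,240)),('w15',('red','yellow'),(280,0,400,130))):
    c=pickle.load(open(f'pics/{f}c','rb')); im=np.load(f'pics/{f}.npy')
    x0,y0,x1,y1=crop; s=4 if f=='w15' else 2.5; v=cv2.resize(im[y0:y1,x0:x1],None,fx=s,fy=s,interpolation=2)
    for k in names:
        for r,z,col in ((22,50,(255,255,255)),(28,4,(0,255,255))):
            t=np.linspace(0,6.28,60); P=np.array([(w2px(c,(S[k][0]+r*np.cos(a),S[k][1]+r*np.sin(a),z))-(x0,y0))*s+s/2 for a in t]).astype(int)
            cv2.polylines(v,[P],True,col,1)
    out.append(v)
h=max(o.shape[0] for o in out)
cv2.imwrite('pics/ov.png',np.hstack([cv2.copyMakeBorder(o,0,max(0,h-o.shape[0]),0,0,0) for o in out])[:600,:800,::-1])
```

```text
(no output)
```

View pics/ov.png

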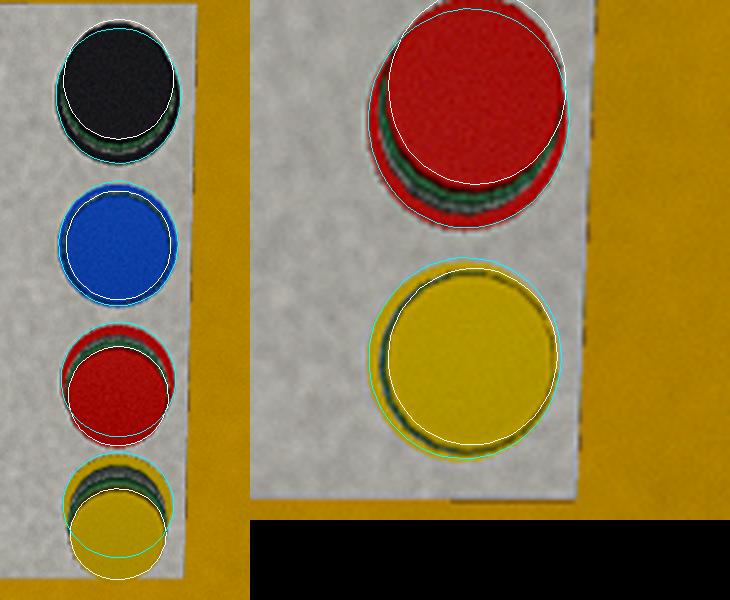

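The overlay shows every cap and spot circle (drawn at the model centres) coinciding with the image to about 1–2 mm. The plates measure within about 1.5 mm of their plinth centres, and the robot touches nothing. Handing in.

```bash
python3 -c "
from cell import job
print(job.finish_job())"
```

```text
the job is handed in; nothing more can be done
None
```

The job is handed in: by my last measurements the green and orange plates lie within about 1.5 mm of their plinth centres, the four jars stand on their matching spots to about 1–2 mm, and I never handled the white-capped jar (not re-checked at the end); no verdict came back.

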